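Show the grating disc to the phone camera

TASK

The food processor's service desk is on a video call and wants to see the grating disc. First swing the arm of the phone stand round, towards the robot, until it meets its stop; then take the grating disc (the one with round holes all over) out of the wire rack and hold it up in the air, its middle about 15 cm straight in front of the phone's camera lens, square to the lens and with its toothed side towards the phone, without touching the phone or its stand with it. Finish while still holding the disc there in the gripper, with the phone arm still at its stop and the other two discs and everything else on the worktop left where they stand.

Things in the scene. Friction and masses are not known exactly. Their poses are not given: they have to be found in the camera images.
- phone_arm (a joint): Swivel of the phone stand's arm about its upright post, rad: 0 = parked, pointing to the robot's left; grows counter-clockwise seen from above as the arm swings towards the robot; stop at 1.75. Stiff (about 0.12 N m), stays where it is left.
- stand: Phone stand, fixed: round foot 128 mm wide, post 316 mm high. Origin on the worktop under the post, z up. Its arm is a level aluminium bar 14 mm wide, 20 mm high, mid-height 289 mm, bare from 25 to 185 mm from the post's axis; it points (from above) along this body's yaw + 1.745 rad + joint value, counter-clockwise from x. Straddle or push the bar from above, e.g. 110 mm from the post.
- lens (a point): Camera lens of the black smartphone, 72 x 150 x 9 mm, upright in a clamp under the arm's end, camera tipped 15 degrees down. The lens is in an upper corner of its back, 239 mm high; the camera looks along -x, y is level and points outward along the arm, z up along the phone. It reaches 22 mm above and 128 mm below the lens, 26 mm to -y and 58 mm to +y with its clamp. Moves with the arm.
- grating_disc: Round disc, 130 mm, 150 g, pale plastic rim 8 mm thick, steel face with three rings of round holes with small teeth. Origin at its centre; toothed side faces -x, pale hub (28 mm wide, 11 mm proud) on the back, +x. Stands in a rack slot, z up, centre 75 mm and top 140 mm high, toothed side roughly to the robot. Grip it across the 8 mm at the top, down to 45 mm below the top.
- slicing_disc: The slicing disc: same size and make (130 mm, 8 mm rim, hub on +x, origin at its centre), steel face with two long blades. Stands in another slot of the rack; leave it there.
- julienne_disc: The stick-cutting disc: same size and make (origin at its centre), steel face with three rows of narrow slots. Stands in another slot of the rack; leave it there.
- rack: Wire rack (fixed), 196 x 126 mm, 91 mm high, with three upright slots 60 mm apart along its x axis (at x = -60, 0 and 60 mm). Origin on the worktop under its middle, z up. Each disc rests on two rods and stands between wires 42 mm to either side of its middle, with 1.3 mm of play on each side; it comes out straight up. Which disc stands in which slot varies.
- mug: A white mug with red stripes, 83 x 120 x 101 mm, standing on the worktop (bystander). Origin at the bottom centre.
- spice_a: A spice jar with a red cap, 45 mm across, 109 mm high (bystander). Origin at the bottom centre.
- spice_b: A spice jar with a black cap, 40 mm across, 102 mm high (bystander). Origin at the bottom centre.
- scissors: Kitchen scissors with white handles lying flat, 206 x 84 x 11 mm (bystander). Origin at the centre of the underside.
- packet: A flat packet of biscuits, 66 x 140 x 14 mm, lying flat (bystander). Origin at the centre of the underside.
- pot: A low round jar with a green lid, 71 mm across, 55 mm high (bystander). Origin at the bottom centre.

How it is judged (in metres and radians):
On the way, in this order (a step that is already met when the one before it is completed fails the run):
1. the phone arm has been swung to its stop (value of joint phone_arm above 1.67 rad), for 0.2 s.
2. the grating disc is lifted out of the rack in the gripper (height (world z) of grating_disc above 0.15 m and contact force between the fingers and grating_disc above 1 N and contact force between grating_disc and rack below 0.1 N), for 0.2 s.
At the end, for the whole second after the job is handed in: Arm within 0.08 rad of its stop; grating disc still, held by the fingers alone, centre 150 +-35 mm in front of the lens, within 28 mm of its line of sight sideways and in height, axis within 0.21 rad of it, toothed side to the phone; other discs within 30 mm, bystanders within 40 mm of their start (value of joint phone_arm above 1.67 rad and x of grating_disc in the frame of lens between -0.185 and -0.115 m and y of grating_disc in the frame of lens between -0.028 and 0.028 m and z of grating_disc in the frame of lens between -0.028 and 0.028 m and angle between the x axis of grating_disc and the x axis of lens, either way round below 0.21 rad and x of lens in the frame of grating_disc below -0.08 m and contact force between the fingers and grating_disc above 1 N and height (world z) of grating_disc above 0.13 m and contact force between grating_disc and rack below 0.1 N and contact force between grating_disc and stand below 0.1 N and linear speed of grating_disc below 0.03 m/s and distance of each of slicing_disc, julienne_disc from where it was at the start of the episode below 0.03 m and distance of each of mug, spice_a, spice_b, scissors, packet, pot from where it was at the start of the episode below 0.04 m); the arm keeps its last pose, push and grip.
It fails at once if another disc is knocked or pulled out of its place (distance of any of slicing_disc, julienne_disc from where it was at the start of the episode above 0.03 m).
It fails at once if a bystander is pushed away (distance of any of mug, spice_a, spice_b, scissors, packet, pot from where it was at the start of the episode above 0.04 m).
It fails at once if the disc knocks against the phone or its stand (contact force between grating_disc and stand above 1 N).
It also fails if it takes over 51 s, if anything falls off the work surface, if the arm or the gripper's body presses on something with over 40 N, if the wrist force passes 120 N, or if a joint passes its speed limit or range.

ROBOT

A 6-joint arm with a two-finger parallel gripper is mounted at the origin on a cart in front of the work surface, level with it; the furniture and walls round the work are solid. World frame = base frame: x ahead of the robot, y to its left, z up, the work surface at z = 0. Lengths are in m, angles in degrees, forces in N, time in s.
With the tool pointing down it reaches from about 0.3 to 1 m from the base axis. Payload 5.1 kg.
Tool frame: the origin (TCP) lies at the very end of the fingers, on their centre line; the grasp point (between the pads) lies 19 mm behind it (arm.grasp_offset is the distance from the TCP to the grasp point, in m); x points along the fingers, z is the direction in which the jaws open and shut, and the axes are right-handed (so a half turn about x gives the same grasp; the last joint's range is limited). The gripper opens to 95 mm and grips with 3 to 60 N. Pads are 20 mm wide; open, the fingers measure 119 mm over their backs; the gripper's body (75 mm by 180 mm) begins 59 mm behind the grasp point.
Start: joints at [59.897, 7.093, 94.555, -0, 78.352, -4.733], TCP at [0.279, 0.587, 0.215] pointing down, gripper open.
Joint ranges: [-149.61, 149.61], [-58.7, 133.49], [1.44, 155.28], [-77.14, 257.14], [18.33, 153.61], [-166.67, 166.67]. Speed limits (degrees/s): [147.25, 147.25, 180, 180, 180, 180].

INTERFACE

Orientations are given as a 3x3 rotation matrix whose columns are the frame's x, y, z axes.
In Python, from rig import arm gives the robot as it stands.
- The arm moves only by the shell command python3 -m pendant 'ROWS'. ROWS is JSON, a list of rows, each a list of 5 numbers: the shift along the tool's x, y, z in cm, then the turn about the tool's x in rad, then the opening, from -1 (shut) to 1 (fully open), so that 0 is half open. A call has 1 to 12 rows; each row shifts and turns the pose as measured when the row begins, along the tool's axes as they then stand; what a row does not reach is not made up. A row lasts 1/8 s, in which the tool goes at most 62.5 mm and 10.7 degrees, less where a joint would pass 70% of its speed; a pose out of reach is approached as far as the arm can. A call is refused whole if a number of a shift passes 6.25 or a number of a turn 0.188, either way. A call with a gripper value outside its range is refused whole. The fingers move at their own pace and stop on an object; the grip force is fixed at half the most. Time passes only in rows, so rows that do not move let the fingers close. It gives the time, the measured TCP pose, the force and the opening at its end, in the units of the state.
- arm.state(): the state, without advancing time (a new reading comes with each control period).
- arm.grab_frame(name): name is "scene" or "top" or "wrist"; returns a dict with "pixels" (384x512x3 uint8, red, green, blue), "depth" (384x512 float32, m along the optical axis (not along the pixel's ray), 0 where there is no reading), "vertical_fov" (degrees; the focal length in pixels is half the picture's height over the tangent of half this angle, whatever the lens; pixels are square), "cx", "cy" (the principal point, pixels), "world_to_cam" (4x4, takes a point from world to camera coordinates); the wrist camera has in their place "T_tool_cam" (4x4, takes a point from camera to tool coordinates, whose origin is the TCP and whose axes are the tool frame's). Camera axes: x right, y up, looking along -z (the intrinsics and any distortion apply to the point x, -y, -z); pixel columns grow to the right and rows downward; lengths in m; the calibration is good to about 2 mm. A picture is of the moment at which its call begins: read the wrist's pose just before it.
- arm.sign_off(): hands the job in, once; it reports no verdict.
The state is a dict: "t": time; "joint_positions": joint angles; "qd": joint speeds; "tau": joint torques, N m; "tool_pos": TCP position; "orientation": TCP orientation; "wrist_force": force on the tool from outside, world axes, zero at the start; "wrist_torque": the same for the moment, N m; "width": finger opening in m.
Only numpy, scipy, OpenCV 4.12 (cv2) and the standard library are available. Lean on these libraries where they do the work, as an engineer would, in place of code of your own. Each camera call takes 0.05 s, during which the arm holds its last target. There are 200 camera calls.

## Working session

There is one attempt and no reset: what is moved stays moved. The work goes in short steps, Python scripts to look and compute and a shell command to move; the robot and the scene stay as the last step left them, time stands still between calls to the robot, and variables do not carry over. Pictures are saved under pics/ and viewed, about 8 in all and at most 12, crops included, and the job is handed in when it is done.

```bash
mkdir -p pics; ls; cat > h.py <<'E'
import numpy as np, cv2
from rig import arm
def grab(n,save=None):
    s=arm.state(); f=arm.grab_frame(n)
    if n=='wrist':
        T=np.eye(4);T[:3,:3]=np.array(s['orientation']);T[:3,3]=s['tool_pos']
        f['c2w']=T@f['T_tool_cam']
    else: f['c2w']=np.linalg.inv(f['world_to_cam'])
    h=f['pixels'].shape[0]; f['f']=h/2/np.tan(np.radians(f['vertical_fov'])/2)
    if save: cv2.imwrite(save,f['pixels'][:,:,::-1])
    return f
def cloud(f):
    d=f['depth'];v,u=np.mgrid[:d.shape[0],:d.shape[1]]
    p=np.stack([(u-f['cx'])/f['f']*d,-(v-f['cy'])/f['f']*d,-d,np.ones_like(d)],-1)
    P=(p@f['c2w'].T)[...,:3]; P[d==0]=np.nan
    return P
E
python3 - <<'E'
from h import *
fs=[grab(n) for n in('scene','top')]
for n,f in zip(('scene','top'),fs):
    print(n,{k:v for k,v in f.items() if k not in('pixels','depth')})
    np.savez('pics/'+n,P=cloud(f),I=f['pixels'])
cv2.imwrite('pics/a_scene.png',cv2.resize(fs[0]['pixels'][:,:,::-1],(800,600)))
cv2.imwrite('pics/a_top.png',cv2.resize(fs[1]['pixels'][:,:,::-1],(800,600)))
print(arm.state())
E
```

```text
pics
scene {'vertical_fov': 57.12861582320109, 'cx': 253.18681640300903, 'cy': 189.05986478953406, 'world_to_cam': array([[ 0.72564876, -0.68784123, -0.01755901, -0.38599983],
       [ 0.49168686,  0.50052303,  0.71254525, -0.39880147],
       [-0.48132931, -0.52569111,  0.70140641, -1.1458603 ],
       [ 0.        ,  0.        ,  0.        ,  1.        ]]), 'c2w': array([[ 0.72564876,  0.49168686, -0.48132931, -0.07535041],
       [-0.68784123,  0.50052303, -0.52569111, -0.66826584],
       [-0.01755901,  0.71254525,  0.70140641,  1.08110008],
       [ 0.        ,  0.        ,  0.        ,  1.        ]]), 'f': np.float64(352.67546970403254)}
top {'vertical_fov': 51.11273968527298, 'cx': 264.1859091100264, 'cy': 188.89675543646447, 'world_to_cam': array([[ 0.04837744, -0.99879353, -0.00843276, -0.04684818],
       [ 0.77394208,  0.0321469 ,  0.63243991, -0.54873052],
       [-0.6314058 , -0.03712229,  0.77456352, -1.57759088],
       [ 0.        ,  0.        ,  0.        ,  1.        ]]), 'c2w': array([[ 0.04837744,  0.77394208, -0.6314058 , -0.569148  ],
       [-0.99879353,  0.0321
[... 274 characters left out ...]
48e+01, -1.75841024e-03,
        7.83518651e+01, -4.73241871e+00]), 'qd': array([-0.03138024, -0.08442163, -0.08463065,  0.11486149,  0.02299335,
        0.1460272 ]), 'tau': array([-3.99487508e-04, -4.18878043e+01, -3.61098754e+01,  7.77151622e-02,
        4.61560290e-02, -8.43924909e-05]), 'tool_pos': array([0.27824579, 0.58679429, 0.21349158]), 'orientation': array([[-9.32089380e-04, -9.03559060e-01,  4.28462549e-01],
       [-1.66768331e-03,  4.28463544e-01,  9.03557530e-01],
       [-9.99998175e-01,  1.27656536e-04, -1.90621668e-03]]), 'wrist_force': array([0.83552343, 0.56052065, 0.30071308]), 'wrist_torque': array([-0.0804308 , -0.00490564, -0.01981786]), 'width': 0.09513982861501041}
```

View pics/a_scene.png

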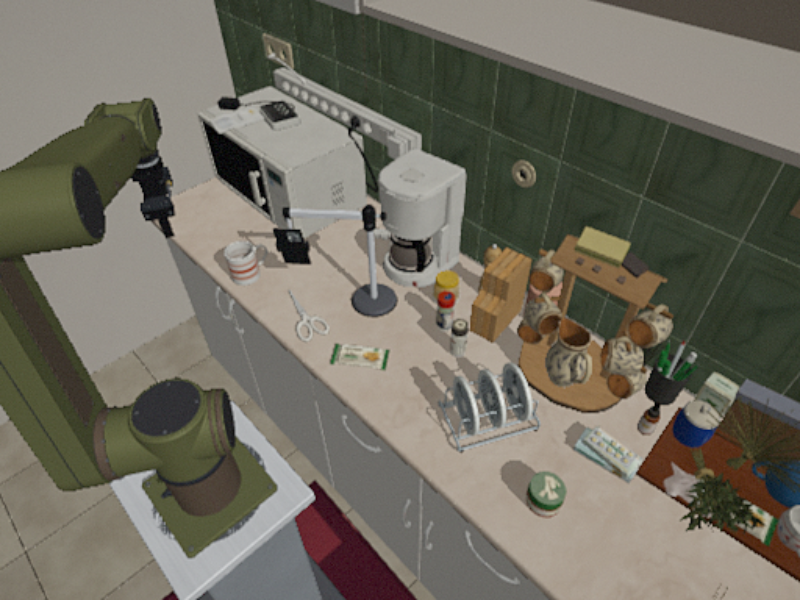

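View pics/a_top.png

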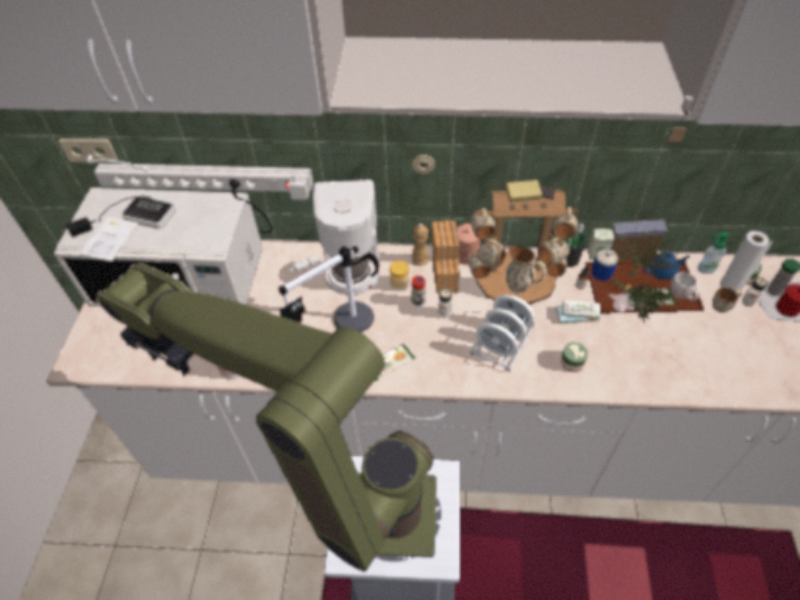

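The scene view shows the stand's foot at (374,300), its arm running left to (288,213) with the phone at (292,245), and the rack with three discs at (490,400). The top view shows the stand at (352,318) and the rack at (503,330).

```bash
python3 - <<'E'
from h import *
S=np.load('pics/scene.npz');T=np.load('pics/top.npz')
for nm,D in(('scene',S),('top',T)):
    P,I=D['P'],D['I'].astype(int)
    # stand foot: dark, low
    m=(I.max(-1)<90)&(P[...,2]>0.003)&(P[...,2]<0.04)&(P[...,0]>.4)&(P[...,0]<.75)&(P[...,1]>0.0)&(P[...,1]<.45)
    n,l,st,c=cv2.connectedComponentsWithStats(m.astype(np.uint8))
    k=1+np.argmax(st[1:,4]); q=P[l==k]; 
    (cx,cy),r=cv2.minEnclosingCircle(q[:,:2].astype(np.float32));print(nm,'foot',cx,cy,r,np.median(q[:,2]),len(q))
    # arm bar
    m=(P[...,2]>0.275)&(P[...,2]<0.33)&(P[...,0]>.35)&(P[...,0]<.75)&(P[...,1]>0.05)&(P[...,1]<.45)
    q=P[m];print('bar',len(q),q.min(0),q.max(0))
    br=m&(I.min(-1)>120);q=P[br].astype(np.float32)
    vx,vy,x0,y0=cv2.fitLine(q[:,:2],cv2.DIST_HUBER,0,.01,.01).ravel();print(' line',vx,vy,x0,y0,np.degrees(np.arctan2(vy,vx)),'zmax',np.percentile(q[:,2],95), q.min(0),q.max(0))
    pm=(P[...,2]>0.31)&(P[...,2]<0.34)&(P[...,0]>.35)&(P[...,0]<.75)&(P[...,1]>0.0)&(P[...,1]<.45)
    print(' post top',P[pm].mean(0) if pm.any() else None)
    # discs
    m=(P[...,2]>0.10)&(P[...,2]<0.16)&(P[...,0]>.4)&(P[...,0]<.75)&(P[...,1]>-.45)&(P[...,1]<-.08)
    n,l,st,c=cv2.connectedComponentsWithStats(m.astype(np.uint8))
    for k in range(1,n):
        if st[k,4]>15:
            q=P[l==k];print(' disc',st[k],q.mean(0),q.min(0),q.max(0))
I=S['I'][220:300,270:355];cv2.imwrite('pics/b.png',cv2.resize(I[:,:,::-1],None,fx=7,fy=7,interpolation=cv2.INTER_CUBIC))
E
```

```text
scene foot 0.6075159311294556 0.1681978851556778 0.06192701682448387 0.01390497588176176 369
bar 885 [0.46426406 0.11050694 0.2750007 ] [0.74996399 0.32991586 0.31679344]
 line 0.87228143 -0.4890042 0.64713264 0.19587053 -29.275148 zmax 0.31448317 [0.47453308 0.11050694 0.27509245] [0.749964   0.31426686 0.31679344]
 post top [0.71815141 0.18817309 0.31278536]
 disc [303 187  19  16 142] [ 0.73425811 -0.1197705   0.10733215] [ 0.71477312 -0.15892388  0.10011903] [ 0.74994062 -0.08435322  0.12087758]
 disc [336 198  17  17  91] [ 0.73222509 -0.25502226  0.14153729] [ 0.71965544 -0.2897801   0.11737219] [ 0.74971927 -0.21559651  0.15945572]
 disc [290 205  10   8  41] [ 0.63550287 -0.11691002  0.10215175] [ 0.61770226 -0.13424207  0.10013248] [ 0.65397686 -0.09629956  0.10541666]
 disc [352 218  27  27 371] [ 0.71727595 -0.36579766  0.12745703] [ 0.7002995  -0.41805925  0.1000571 ] [ 0.74829324 -0.3071273   0.15985419]
 disc [385 231   9   8  40] [ 0.73934274 -0.44091319  0.14611544] [ 0.73263284 -0.44998564  0.12870901] [ 0.74683617 -0.42686578  0.15906455]
 disc [324 232  17  29 171]
[... 1193 characters left out ...]
5 168   5  11  27] [ 0.71654155 -0.40904175  0.13388446] [ 0.70641038 -0.41973226  0.10023751] [ 0.72966118 -0.39589708  0.15650729]
 disc [281 184   9   7  39] [ 0.63891897 -0.11595538  0.10433364] [ 0.62213551 -0.13428119  0.10002347] [ 0.66039214 -0.09636896  0.11267358]
 disc [317 188  25  13 138] [ 0.59726055 -0.32069121  0.12023425] [ 0.57200974 -0.37359626  0.10053475] [ 0.62594951 -0.26472706  0.14870136]
 disc [312 197  25  14 147] [ 0.54456762 -0.29248531  0.12020906] [ 0.51561543 -0.34748951  0.10005418] [ 0.57442229 -0.24037692  0.14895246]
 disc [307 207  24  14 148] [ 0.48848802 -0.26854609  0.12099833] [ 0.45877104 -0.3178628   0.10007779] [ 0.51703921 -0.21613762  0.1484698 ]
```

View pics/b.png

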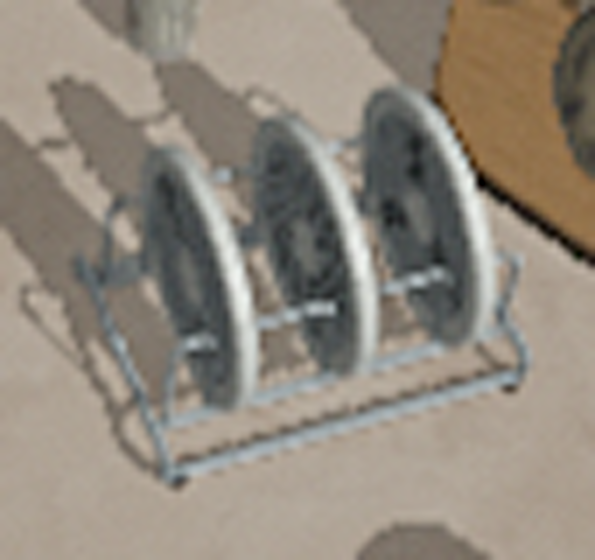

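The crop shows the far disc at (430,210) carrying two dark blades, so it is the slicing disc. The middle disc at (310,240) looks dotted, and the near one at (195,280) is unclear, so I'll confirm with the wrist camera. First I need the stand geometry and any tall obstacles.

```bash
python3 - <<'E'
from h import *
for nm in('scene','top'):
    D=np.load(f'pics/{nm}.npz');P,I=D['P'],D['I'].astype(int)
    m=(P[...,2]>0.28)&(P[...,2]<0.31)&(P[...,0]>.44)&(P[...,0]<.585)&(P[...,1]>0.19)&(P[...,1]<.36)
    q=P[m].astype(np.float32);vx,vy,x0,y0=cv2.fitLine(q[:,:2],cv2.DIST_HUBER,0,.01,.01).ravel()
    print(nm,len(q),np.degrees(np.arctan2(vy,vx)),x0,y0,'line y at x=.6075:',y0+vy/vx*(.6075-x0), q.min(0),q.max(0))
    # post
    m=(P[...,2]>0.06)&(P[...,2]<0.26)&(P[...,0]>.57)&(P[...,0]<.65)&(P[...,1]>0.13)&(P[...,1]<.21)
    print(' post',np.median(P[m],0),m.sum())
    z=P[...,2]
    for lo,hi in((.2,.27),(.27,.33),(.33,.45)):
        m=(z>lo)&(z<hi)&(P[...,0]>.35)&(P[...,0]<.8)&(P[...,1]>-.1)&(P[...,1]<.6)
        H,_,_=np.histogram2d(P[m][:,0],P[m][:,1],bins=[np.arange(.35,.81,.05),np.arange(-.1,.61,.05)]);print(lo);print(H.astype(int))
E
```

```text
scene 254 -48.2523 0.5200796 0.26321197 line y at x=.6075: 0.16525775 [0.46426407 0.19030757 0.28021646] [0.5847198  0.32991585 0.30356225]
 post [0.60533122 0.16365272 0.16740649] 166
0.2
[[  0   0   0   0   0   0   0   0   0   0   0   0   0   0]
 [  0   0   0   0   0   0   0   0  68   0   0   0   0   0]
 [  0   0   0   0   0   0   0 101  51   0   0   0   0   0]
 [  0   0   0   0   0   0   0   1   0   0   0   0   0   0]
 [  0   0   0   0   0   9   0   0   0   0   0   0  12  10]
 [  0   0   0   0   0  66   0   0   0   0   0   0 200 115]
 [  0   0   0   0   0  12   3   0   0   0   0   0 165  67]
 [  0   0   0   0 176 137  48   3   0   0   0   0 157  55]
 [  0   0   0   0 122   0   0   0   0   0   0   0 151  57]]
0.27
[[  0   0   0   0   0   0   0   0   0   0   0   0   0   0]
 [  0   0   0   0   0   0   0   0   0   0   0   0   0   0]
 [  0   0   0   0   0   0   0  29  55   0   0   0   0   0]
 [  0   0   0   0   0   0  33  72   0   0   0   0   0   0]
 [  0   0   0   0   0  80  65   0   0   0   0   0   0   0]
 [  0   0   0   0  24  75   0   0   0   0   0   0   0   0]
 [  0   0   0   0   
[... 1283 characters left out ...]
]
 [  0   0   0   0   0   0   0  14  52   0   0   0   0   0]
 [  0   0   0   0   0   0  23  60   1   0   0   0   0   0]
 [  0   0   0   0   0  47  49   0   0   0   0   0   0   0]
 [  0   0   0   0  17  57   0   0   0   0   0   0   2   1]
 [  0   0   0   0   0   9   2   0   0   0   0   0   1   0]
 [  0   0   0   0  97 150 141  31   0   0   0   0   0   1]
 [  0   0   0   0  86  84  80  54   0   0   0   0   2   1]]
0.33
[[0 0 0 0 0 0 0 0 0 0 0 0 0 0]
 [0 0 0 0 0 0 0 0 0 0 0 0 0 0]
 [0 0 0 0 0 0 0 0 0 0 0 0 0 0]
 [0 0 0 0 0 0 0 0 0 0 0 0 0 0]
 [0 0 0 0 0 0 0 0 0 0 0 0 0 0]
 [0 0 0 0 0 0 0 0 0 0 0 0 0 0]
 [0 0 0 0 0 0 0 0 0 0 0 0 0 0]
 [0 0 0 0 0 0 0 0 0 0 0 0 0 0]
 [0 0 0 0 0 0 0 0 0 0 0 0 0 0]]
```

```bash
python3 -m pendant '[[-6,0,0,0,-1],[-6,0,0,0,-1]]'; python3 -m pendant '[[0,0,0,0,-1],[0,0,0,0,-1]]'; python3 -c "
from rig import arm
s=arm.state();print(s['orientation'],s['joint_positions'])"
```

```text
t: 0.35
tool_pos: [0.2767, 0.5841, 0.3263]
orientation: [[-0.009, -0.904, 0.428], [-0.016, 0.429, 0.903], [-1.0, 0.002, -0.019]]
wrist_force: [0.8, 0.3, 0.7]
width: 0.0807
t: 0.6
tool_pos: [0.2775, 0.5854, 0.3312]
orientation: [[-0.005, -0.904, 0.428], [-0.01, 0.429, 0.903], [-1.0, 0.001, -0.011]]
wrist_force: [0.3, 0.1, -0.1]
width: 0.0607
[[-5.41543025e-03 -9.03527810e-01  4.28495238e-01]
 [-9.50257043e-03  4.28528671e-01  9.03478212e-01]
 [-9.99940185e-01  8.20917058e-04 -1.09065038e-02]] [ 5.98949333e+01  4.61036405e+00  8.61725679e+01 -4.66624857e-03
  8.98437274e+01 -4.73105369e+00]
```

```bash
python3 -m pendant '[[0,-3,-1,0,-1],[0,-5,-1.8,0,-1],[0,-5,-1.8,0,-1],[0,-5,-1.8,0,-1],[0,-5,-1.8,0,-1],[0,-5,-1.8,0,-1],[0,-5,-1.8,0,-1],[0,-3,-1,0,-1],[0,0,0,0,-1],[0,0,0,0,-1]]'; python3 -c "
from rig import arm
s=arm.state();print(s['orientation'],s['joint_positions'])"
```

```text
t: 1.85
tool_pos: [0.5494, 0.3038, 0.3062]
orientation: [[-0.035, -0.904, 0.425], [-0.03, 0.426, 0.904], [-0.999, 0.019, -0.042]]
wrist_force: [-0.6, 1.2, -0.8]
width: 0.0007
[[-0.03510503 -0.90433493  0.42537745]
 [-0.03027654  0.4264068   0.90402465]
 [-0.99892491  0.01885686 -0.04234915]] [ 24.39508666   3.67793925  89.52431012  -0.7491617   89.34714245
 -40.35805654]
```

```bash
python3 -m pendant '[[2.2,0,0,0,-1],[2.2,0,0,0,-1],[0,0,0,0,-1]]'; python3 -m pendant '[[0.1,0.1,-1.7,0,-1],[0.1,0.1,-1.7,0,-1],[0.1,0,-1.7,0,-1],[0.1,0,-1.7,0,-1],[0.1,0.2,-2.1,0,-1],[0.1,0.2,-2.1,0,-1],[0.1,-0.5,-2,0,-1],[0.1,-0.5,-2,0,-1],[0,0,0,0,-1]]'
```

```text
t: 2.22
tool_pos: [0.5443, 0.3047, 0.2569]
orientation: [[-0.039, -0.906, 0.421], [-0.031, 0.422, 0.906], [-0.999, 0.022, -0.045]]
wrist_force: [-0.2, 0.6, -0.6]
width: 0.0002
t: 3.35
tool_pos: [0.4816, 0.161, 0.2574]
orientation: [[-0.032, -0.907, 0.419], [-0.029, 0.42, 0.907], [-0.999, 0.017, -0.039]]
wrist_force: [0.0, -0.1, -0.3]
width: 0.0002
```

```bash
python3 -m pendant '[[0,-1.3,-1.3,0,-1],[0,-1.3,-1.3,0,-1],[0,-1.3,-1,0,-1],[0,-1.3,-1,0,-1],[0,-1.2,-0.6,0,-1],[0,-1.2,-0.6,0,-1],[0,-0.6,-0.2,0,-1],[0,0,0,0,-1]]'; python3 - <<'E'
from h import *
f=grab('scene','pics/c.png');P=cloud(f)
m=(P[...,2]>0.28)&(P[...,2]<0.305)&(P[...,0]>.44)&(P[...,0]<.585)&(P[...,1]>-0.02)&(P[...,1]<.12)
q=P[m];print(len(q),q.mean(0),q.min(0),q.max(0))
cv2.imwrite('pics/c.png',cv2.resize(f['pixels'][:,:,::-1][100:300,120:387],None,fx=3,fy=3,interpolation=cv2.INTER_CUBIC))
E
```

```text
t: 4.35
tool_pos: [0.4813, 0.1552, 0.2618]
orientation: [[-0.161, -0.91, 0.382], [0.153, 0.359, 0.921], [-0.975, 0.207, 0.081]]
wrist_force: [0.2, 0.6, -0.3]
width: 0.0003
41 [0.4562527  0.10754505 0.2928903 ] [0.44071521 0.09922836 0.28072809] [0.48192551 0.11466889 0.30162151]
```

View pics/c.png

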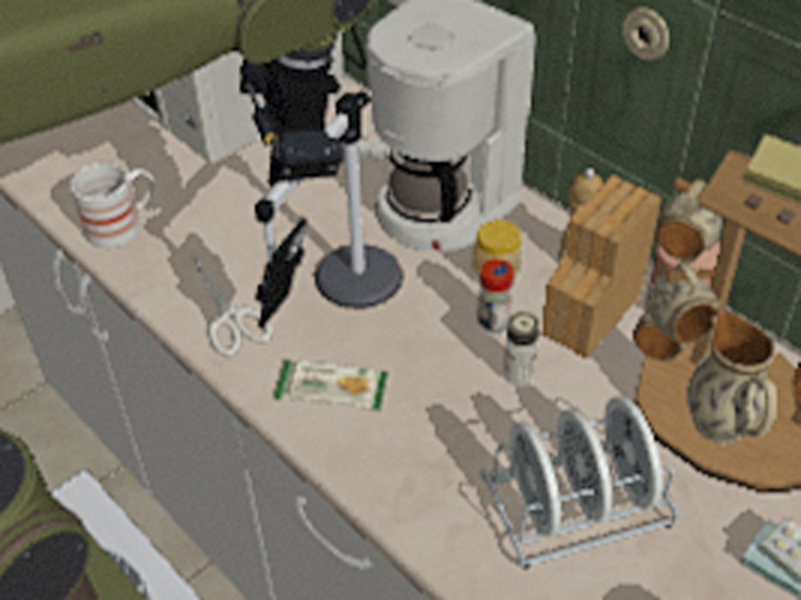

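The arm stopped short and the tool tilted. The phone arm now points to about (0.44,0.11), and the wrist force is about zero, so I'll check the joints.

```bash
python3 -c "
from rig import arm
s=arm.state()
for k in s: print(k,s[k])"; python3 -m pendant '[[0,0,0,0,-1]]';python3 -c "
from rig import arm
s=arm.state()
for k in s: print(k,s[k])"
```

```text
t 4.4
joint_positions [  6.10194882  -8.22548899 105.94249998   9.69157173  90.62543535
 -62.43466858]
qd [-1.03805435  0.36756019  0.02994913 -1.17936172 -1.34821398  0.11984579]
tau [-6.10393323e-01 -2.90514851e+01 -3.61548507e+01  2.74869148e-01
  3.50756189e-01  4.88176622e-03]
tool_pos [0.48156744 0.1548485  0.26165995]
orientation [[-0.16025534 -0.91006616  0.38222743]
 [ 0.15216164  0.35982688  0.92052781]
 [-0.97527691  0.20567985  0.08081298]]
wrist_force [-0.97303212  2.15128918  0.69369411]
wrist_torque [ 0.14273655  0.16212939 -0.01153206]
width 0.00042459683709686113
t: 4.53
tool_pos: [0.4815, 0.1549, 0.2616]
orientation: [[-0.161, -0.91, 0.382], [0.152, 0.36, 0.921], [-0.975, 0.206, 0.08]]
wrist_force: [-1.1, -0.1, 0.0]
width: 0.0003
t 4.525
joint_positions [  6.11516929  -8.20847318 105.93563198   9.67909549  90.63942595
 -62.42812367]
qd [ 0.27647826  0.08854274 -0.11101496  0.05401639  0.04850303  0.07302948]
tau [-3.59301539e-01 -2.93271339e+01 -3.62951231e+01  3.20682535e-01
  2.66071083e-01  3.03391869e-03]
tool_pos [0.48152691 0.1548959  0.26157973]
orientation [[-0.1606844  -0.91004979  0.38208625]
 [ 0.15186614  0.35971056  0.92062207]
 [-0.97525238  0.20595557  0.08040587]]
wrist_force [-1.08230127 -0.06357862  0.00845876]
wrist_torque [0.0527312  0.02326516 0.04078071]
width 0.0003371232037932184
```

```bash
python3 - <<'E'
from h import *
f=grab('wrist');g=grab('top')
a=f['pixels'][:,:,::-1];b=cv2.resize(g['pixels'][:,:,::-1][110:260,130:330],(512,384),interpolation=cv2.INTER_CUBIC)
cv2.imwrite('pics/d.png',cv2.resize(np.vstack([a,b]),(400,600)))
E
```

```text
(no output)
```

View pics/d.png

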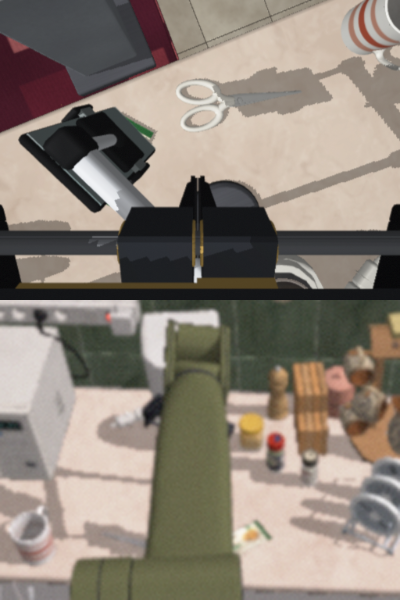

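The wrist view shows the bar running from (75,145) under the gripper on the -z side, with the fingers at (198,190). I'll push one row at a time and read the force.

```bash
python3 -m pendant '[[0,0,-1.5,0,-1]]';python3 -m pendant '[[0,0,-1.5,0,-1]]'; python3 -c "
from rig import arm
s=arm.state();print(s['joint_positions'],s['tau'],s['wrist_torque'])"
```

```text
t: 4.75
tool_pos: [0.4786, 0.1519, 0.2628]
orientation: [[-0.152, -0.912, 0.381], [0.181, 0.353, 0.918], [-0.972, 0.208, 0.112]]
wrist_force: [10.7, 63.4, 1.5]
width: 0.0003
t: 4.88
tool_pos: [0.4754, 0.1513, 0.2644]
orientation: [[-0.143, -0.915, 0.377], [0.215, 0.343, 0.914], [-0.966, 0.212, 0.147]]
wrist_force: [8.0, 53.5, 0.2]
width: 0.0003
[  3.865153   -10.23859695 107.7008778   12.92452539  90.08698206
 -65.47546775] [-24.62908745 -28.0086422  -31.79566383 -13.01305979   3.42886135
   0.65273847] [ 8.04376183 -1.19278337 -1.00535866]
```

```bash
python3 -m pendant '[[0,0,1,0,-1],[-3,0,1,0,-1],[-4,0,1,0,-1],[-2,0,0,0,-1],[0,0,0,0,-1]]'; python3 - <<'E'
from h import *
f=grab('wrist');g=grab('scene');P=cloud(g);W=cloud(f)
np.savez('pics/e',P=W,I=f['pixels']);np.savez('pics/es',P=P,I=g['pixels'])
a=f['pixels'][:,:,::-1];b=cv2.resize(g['pixels'][:,:,::-1][110:260,130:330],(512,384),interpolation=cv2.INTER_CUBIC)
cv2.imwrite('pics/e.png',cv2.resize(np.vstack([a,b]),(400,600)))
for Q in(P,W):
    m=(Q[...,2]>0.27)&(Q[...,2]<0.304)&(np.hypot(Q[...,0]-.607,Q[...,1]-.167)<.19)&(np.hypot(Q[...,0]-.607,Q[...,1]-.167)>.03)&(Q[...,0]<.6)
    q=Q[m];th=np.degrees(np.arctan2(q[:,1]-.167,q[:,0]-.607))%360;r=np.hypot(q[:,0]-.607,q[:,1]-.167)
    print(np.histogram(th,np.arange(120,270,10)));
    for a in np.arange(.03,.19,.02):
        k=(r>a)&(r<a+.02);print(round(a,2),k.sum(),np.median(th[k]) if k.any() else 0, q[k].mean(0) if k.any() else 0)
E
```

```text
t: 5.5
tool_pos: [0.5013, 0.1584, 0.3564]
orientation: [[-0.141, -0.915, 0.379], [0.213, 0.346, 0.914], [-0.967, 0.21, 0.146]]
wrist_force: [0.4, -0.1, -0.4]
width: 0.0001
(array([  0,   0,   0,   0,   0,   0,   1,  43, 140,   2,   0,   0,   0,
         0]), array([120, 130, 140, 150, 160, 170, 180, 190, 200, 210, 220, 230, 240,
       250, 260]))
0.03 18 206.21188512815894 [0.57138524 0.15107013 0.29289835]
0.05 23 204.41631410243633 [0.55244832 0.14373511 0.29352753]
0.07 24 203.185840617532 [0.53274438 0.13759384 0.29460115]
0.09 24 202.55535323248148 [0.51394631 0.12906449 0.2934523 ]
0.11 23 202.47168260946273 [0.49482345 0.12237246 0.29397148]
0.13 25 201.46232014093897 [0.47689084 0.1166994  0.29442012]
0.15 24 202.005346873362 [0.45880501 0.10966461 0.29342422]
0.17 25 201.7175624199124 [0.44053784 0.10251003 0.2941091 ]
(array([   0,    0,    0,    0,    0,    0,    0, 2298, 1074,    0,    0,
          0,    0,    0]), array([120, 130, 140, 150, 160, 170, 180, 190, 200, 210, 220, 230, 240,
       250, 260]))
0.03 0 0 0
0.05 0 0 0
0.07 38 197.56172722746356 [0.52216243 0.14050581 0.2981579 ]
0.09 590 198.2421289795472 [0.51195982 0.13545953 0.29784116]
0.11 637 198.63878020363418 [0.49332922 0.12847313 0.2975454 ]
0.13 654 198.86149624580224 [0.47464789 0.12157053 0.29761068]
0.15 683 199.067266908564 [0.45586516 0.11456313 0.297721  ]
0.17 770 199.23157149658573 [0.43638853 0.10737083 0.29839536]
```

View pics/e.png

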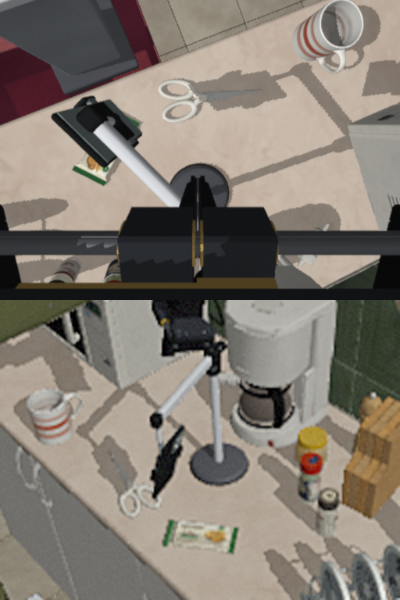

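The bar is at about 200.4°, and it is straight through the post. The 63 N blocking force means it has reached its stop: it started partly swung and the body's yaw is about 0. The 15° tool tilt left over from the push happens to suit the final pose. Next I'll locate the phone and print the camera mount.

```bash
python3 -m pendant '[[-0.8,-1.3,-4,0,-1],[-0.8,-1.3,-5,0,-1],[-0.8,-1.3,-5,0,-1],[-0.8,-1.3,-5,0,-1],[-0.8,-1.3,-5,0,-1],[-0.8,-1.3,-5,0,-1],[-0.8,-1.3,-5,0,-1],[-0.3,-0.7,-3,0,-1],[0,0,0,0,-1]]';python3 -m pendant '[[0,0,0,0.18,-1],[0,0,0,0.18,-1],[0,0,0,0.18,-1],[0,0,0,0.18,-1],[0,0,0,0.18,-1],[0,0,0,0.18,-1],[0,0,0,0.18,-1],[0,0,0,0.18,-1],[0,0,0,0.18,-1],[0,0,0,0,-1]]'; python3 - <<'E'
from h import *
o=np.array([-.937,-.349,0]);xl=np.array([-.349,.937,0]);post=np.array([.607,.167,0])
f=grab('top');T=cloud(f);g=grab('scene');S=cloud(g)
for n,P,I in(('e',np.load('pics/e.npz')['P'],np.load('pics/e.npz')['I']),('top',T,f['pixels']),('scene',S,g['pixels'])):
    q=(P-post);a=q@o;b=q@xl;z=P[...,2]
    m=(a>.1)&(a<.32)&(abs(b)<.1)&(z>.1)&(z<.272)&(I.max(-1)<110)
    print(n,m.sum(), 'r',np.percentile(a[m],[0,2,50,98,100]),'lat',np.percentile(b[m],[2,50,98]),'z',np.percentile(z[m],[0,2,98,100]))
    for zz in np.arange(.1,.27,.02):
        k=m&(z>zz)&(z<zz+.02)
        if k.sum()>5: print('  ',round(zz,2),k.sum(),'r',a[k].min(),a[k].max(),'lat',b[k].min(),np.median(b[k]),b[k].max())
w=grab('wrist','pics/g.png');print(w['T_tool_cam'])
E
```

```text
t: 6.72
tool_pos: [0.4491, -0.2356, 0.317]
orientation: [[-0.17, -0.909, 0.382], [0.222, 0.342, 0.913], [-0.96, 0.239, 0.143]]
wrist_force: [-0.2, 0.1, 0.2]
width: 0.0003
t: 7.98
tool_pos: [0.4459, -0.2217, 0.3056]
orientation: [[-0.185, 0.465, 0.866], [0.234, 0.877, -0.42], [-0.954, 0.125, -0.271]]
wrist_force: [0.2, 0.9, 0.5]
width: 0.0003
e 3864 r [0.15134898 0.15731086 0.19171501 0.23047367 0.23358073] lat [-0.02896671 -0.01706088  0.0136707 ] z [0.12167213 0.12796397 0.26268452 0.26419274]
   0.12 303 r 0.15700815256275588 0.2253903125185626 lat 0.006514624308612893 0.012543346646547894 0.015404223167137344
   0.14 216 r 0.15682138103556176 0.22585102243968283 lat 0.0038051744668044455 0.009063727459404144 0.010730431336605756
   0.16 111 r 0.15578859294726613 0.2213217173094617 lat 0.004138241833270228 0.008824577554170059 0.009825536059126148
   0.18 508 r 0.15134897825751747 0.23255272821324172 lat -0.008078855036988967 0.004717139775931231 0.013221499499626128
   0.2 495 r 0.15201856486855136 0.23358072694196497 lat -0.017270066028012693 0.0013927465094041647 0.0128108840301
[... 359 characters left out ...]
2444679532907Traceback (most recent call last):
  File "<stdin>", line 7, in <module>
    return _quantile_unchecked(
        a, q, axis, out, overwrite_input, method, keepdims, weights)
    return _ureduce(a,
                    func=_quantile_ureduce_func,
    ...<5 lines>...
                    overwrite_input=overwrite_input,
                    method=method)
    r = func(a, **kwargs)
    result = _quantile(arr,
                       quantiles=q,
    ...<2 lines>...
                       out=out,
                       weights=wgt)
    slices_having_nans = np.isnan(arr[-1, ...])
                                  ~~~^^^^^^^^^
IndexError: index -1 is out of bounds for axis 0 with size 0
```

```bash
python3 - <<'E'
from h import *
w=grab('wrist');print(w['T_tool_cam'],w['f']);a=w['pixels'];P=cloud(w);np.savez('pics/g',P=P,I=a)
m=(P[...,2]>.1)&(P[...,2]<.16)&(P[...,0]>.4)&(P[...,0]<.7)&(P[...,1]<-.15)&(P[...,1]>-.42)
v,u=np.where(m);print(u.min(),u.max(),v.min(),v.max())
s=grab('scene')['pixels'][225:295,275:350];s=cv2.resize(s,(560,523),interpolation=cv2.INTER_LANCZOS4)
cv2.imwrite('pics/g.png',a[:,:,::-1]);cv2.imwrite('pics/g2.png',s[:,:,::-1])
E
```

```text
[[-6.03322475e-04  2.97866210e-01 -9.54607436e-01 -1.70432383e-01]
 [ 1.03937709e-03  9.54607281e-01  2.97865505e-01  8.53959999e-02]
 [ 9.99999278e-01 -8.12488146e-04 -8.85531343e-04  9.42835163e-04]
 [ 0.00000000e+00  0.00000000e+00  0.00000000e+00  1.00000000e+00]] 346.2202341209939
351 510 148 270
```

View pics/g.png

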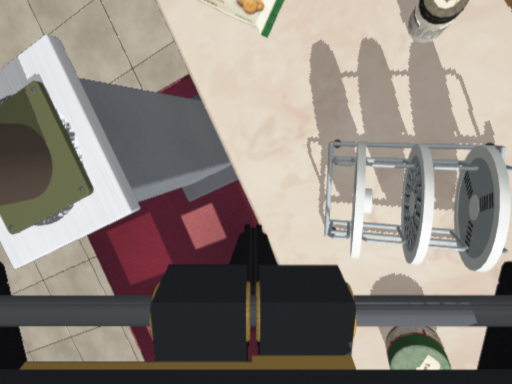

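The near disc at (360,200) is edge-on. The middle one at (418,205) seems to show round holes, and the far one at (482,208) shows radial dark slots. I'll enlarge the rack area.

```bash
python3 - <<'E'
import numpy as np,cv2
D=np.load('pics/g.npz');P=D['P'];a=D['I'][130:280,320:512,::-1]
a=cv2.resize(a,(576,450),interpolation=cv2.INTER_CUBIC)
b=cv2.resize(cv2.imread('pics/g2.png'),(224,450))
cv2.imwrite('pics/h.png',np.hstack([a,b]))
ax=np.array([.904,-.427]);
m=(P[...,2]>.1)&(P[...,2]<.16)&(P[...,0]>.4)&(P[...,0]<.7)&(P[...,1]<-.15)&(P[...,1]>-.42)
n,l,st,c=cv2.connectedComponentsWithStats(m.astype(np.uint8))
for k in range(1,n):
    if st[k,4]>60:
        q=P[l==k].astype(np.float32);t=q[q[:,2]>np.percentile(q[:,2],70)]
        L=cv2.fitLine(q[:,:2],cv2.DIST_HUBER,0,.01,.01).ravel();print(st[k],q.mean(0),q[:,2].max(),'angle',np.degrees(np.arctan2(L[1],L[0])),'s',np.percentile((q[:,:2]@ax),[2,50,98]),'top',t.mean(0))
E
```

```text
[351 148  15 110 977] [ 0.49615768 -0.25631166  0.13037848] 0.1419484 angle 63.408768 s [0.55344212 0.5579563  0.56253477] top [ 0.49312457 -0.26269534  0.13969988]
[ 410  149   24  115 1775] [ 0.5475891  -0.28489825  0.12531419] 0.14215265 angle 63.403522 s [0.61289998 0.6156079  0.62224781] top [ 0.5468851  -0.28896704  0.13864459]
[ 474  151   37  120 2773] [ 0.6002243  -0.31229404  0.12349131] 0.14226972 angle 62.30054 s [0.67261259 0.67490304 0.68199136] top [ 0.6000891  -0.31553218  0.13781913]
```

View pics/h.png

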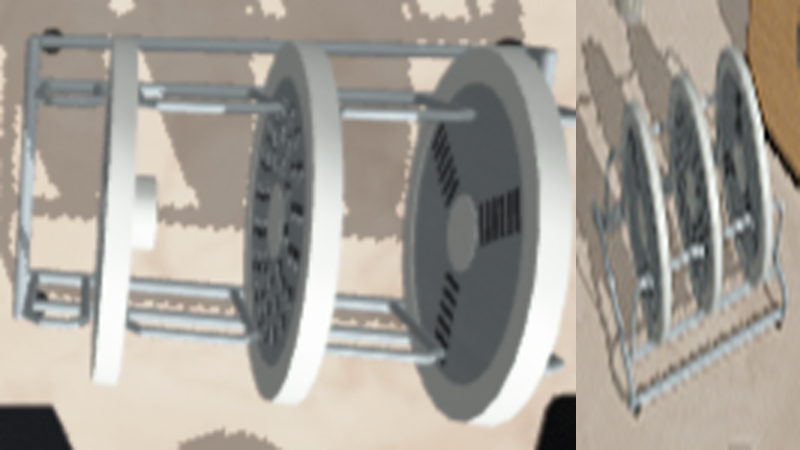

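The middle disc, with its ring of round holes, is the grating disc; the far one has three slot rows (julienne) and the near one is the slicing disc. Moving above the middle disc with a narrow opening.

```bash
python3 -m pendant '[[0.8,-0.4,2,0,-0.1],[1.5,-0.6,3.4,0,-0.1],[1.5,-0.6,3.4,0,-0.1],[1.5,-0.6,3.4,0,-0.1],[0.9,-0.4,2,0,-0.1],[0,0,0,0,-0.1],[0,0,0,0,-0.1]]'; python3 - <<'E'
from rig import arm;import numpy as np
s=arm.state();R=np.array(s['orientation']);d=np.array([.545,-.292,.121])+.019*R[:,0]-s['tool_pos'];print(R.round(3),d,'tool',d@R*100,s['joint_positions'].round(1))
E
```

```text
t: 9.05
tool_pos: [0.5492, -0.2921, 0.2044]
orientation: [[-0.182, 0.457, 0.871], [0.232, 0.88, -0.414], [-0.955, 0.127, -0.267]]
wrist_force: [-0.1, -0.3, 0.1]
width: 0.0431
[[-0.182  0.457  0.871]
 [ 0.232  0.88  -0.414]
 [-0.955  0.127 -0.267]] [-0.00764291  0.00454721 -0.10152996] tool [ 9.94580177 -1.23385607  1.85279733] [-35.2  14.3  88.6   4.8  93.6  -9.2]
```

```bash
python3 -m pendant '[[1.3,-0.2,0.2,0,-0.1],[1.3,-0.2,0.2,0,-0.1],[1.3,-0.2,0.2,0,-0.1],[0.8,0,0.1,0,-0.1],[0,0,0,0,-0.1]]'; python3 - <<'E'
from h import *
s=arm.state();R=np.array(s['orientation']);d=np.array([.545,-.292,.121])+.019*R[:,0]-s['tool_pos'];print(R[:,0],s['tool_pos'],d,'tool',d@R*100)
w=grab('wrist');P=cloud(w);cv2.imwrite('pics/i.png',w['pixels'][:,:,::-1])
ax=np.array([.894,-.448])
m=(P[...,2]>.09)&(P[...,2]<.145)&(abs(P[...,:2]@ax-np.array([.545,-.292])@ax)<.025)&(P[...,1]<-.2)&(P[...,1]>-.4)
q=P[m];print(len(q),q[:,:2].min(0),q[:,:2].max(0),np.percentile(q[:,:2]@ax,[2,50,98]),q[q[:,2]>.137].mean(0),q[:,2].max())
E
```

```text
t: 9.68
tool_pos: [0.5426, -0.2884, 0.1551]
orientation: [[-0.181, 0.456, 0.871], [0.231, 0.881, -0.413], [-0.956, 0.127, -0.265]]
wrist_force: [-0.1, -0.1, 0.3]
width: 0.0427
[-0.18123454  0.23117349 -0.95588329] [ 0.54257392 -0.28842837  0.15513236] [-0.00101737  0.00082067 -0.05229414] tool [ 5.03611982 -0.63575923  1.26379114]
4048 [ 0.50472198 -0.34299252] [ 0.58758129 -0.23212478] [0.60066134 0.62139804 0.63202939] [ 0.54721308 -0.28947089  0.13927186] 0.14185212271506356
```

View pics/i.png

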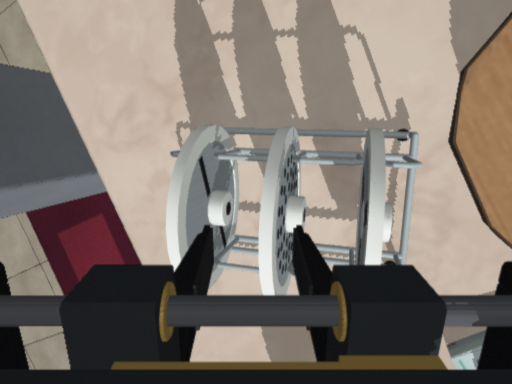

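The fingers straddle the middle (holed) disc, with tips at (207,235) and (308,245) and the disc between them at about 280. Descend and close.

```bash
python3 -m pendant '[[1.2,-0.2,0.3,0,-0.1],[1.2,-0.2,0.3,0,-0.1],[1.2,-0.2,0.3,0,-0.1],[1.2,-0.1,0.3,0,-0.1],[0,0,0,0,-0.1]]'; python3 - <<'E'
from h import *
s=arm.state();R=np.array(s['orientation']);d=np.array([.546,-.2915,.121])+.019*R[:,0]-s['tool_pos'];print(d,'tool',d@R*100)
E
```

```text
t: 10.35
tool_pos: [0.5414, -0.2888, 0.102]
orientation: [[-0.181, 0.456, 0.871], [0.231, 0.881, -0.413], [-0.956, 0.126, -0.264]]
wrist_force: [-1.5, 0.2, -0.1]
width: 0.0427
[0.00115934 0.00164613 0.00085417] tool [-0.06463185  0.20868415  0.01039115]
```

```bash
python3 -m pendant '[[0,0,0,0,-1],[0,0,0,0,-1],[0,0,0,0,-1],[0,0,0,0,-1],[0,0,0,0,-1]]'; python3 -c "
from rig import arm
s=arm.state();print(s['width'],s['wrist_force'],s['tool_pos'])"
```

```text
t: 10.98
tool_pos: [0.544, -0.2902, 0.1032]
orientation: [[-0.174, 0.456, 0.873], [0.227, 0.881, -0.415], [-0.958, 0.126, -0.256]]
wrist_force: [-2.1, 0.3, -2.2]
width: 0.0137
0.013712600565880275 [-2.06287053  0.28492664 -2.24239617] [ 0.54395007 -0.29023724  0.10324586]
```

```bash
python3 -m pendant '[[-1,0.1,-0.3,0,-1],[-1,0.1,-0.3,0,-1],[-1,0.1,-0.3,0,-1]]'; python3 -m pendant '[[-1.4,0.2,-0.4,0,-1],[-1.4,0.2,-0.4,0,-1],[-1.4,0.2,-0.4,0,-1]]'
```

```text
t: 11.35
tool_pos: [0.547, -0.2928, 0.1337]
orientation: [[-0.161, 0.456, 0.875], [0.22, 0.881, -0.418], [-0.962, 0.125, -0.242]]
wrist_force: [8.1, -4.6, -6.0]
width: 0.0122
t: 11.72
tool_pos: [0.5488, -0.2936, 0.1801]
orientation: [[-0.152, 0.456, 0.877], [0.215, 0.881, -0.421], [-0.965, 0.125, -0.232]]
wrist_force: [-0.2, -0.2, -0.8]
width: 0.0076
```

```bash
python3 -m pendant '[[-2,0.2,-0.5,0,-1],[-2,0.2,-0.5,0,-1],[-2,0.2,-0.5,0,-1],[-2,0.2,-0.5,0,-1],[-1,0,-0.2,0,-1],[0,0,0,0,-1]]'; python3 - <<'E'
from h import *
s=grab('scene');w=grab('wrist');np.savez('pics/j',P=cloud(s),I=s['pixels'],W=cloud(w),J=w['pixels'])
a=cv2.resize(s['pixels'][130:290,210:400,::-1],(456,384),interpolation=cv2.INTER_CUBIC);b=cv2.resize(w['pixels'][:,:,::-1],(344,384))
cv2.imwrite('pics/j.png',np.hstack([a,b]))
E
```

```text
t: 12.48
tool_pos: [0.5456, -0.2965, 0.2815]
orientation: [[-0.154, 0.456, 0.877], [0.216, 0.881, -0.42], [-0.964, 0.124, -0.234]]
wrist_force: [-0.2, 0.6, -2.3]
width: 0.0079
```

View pics/j.png

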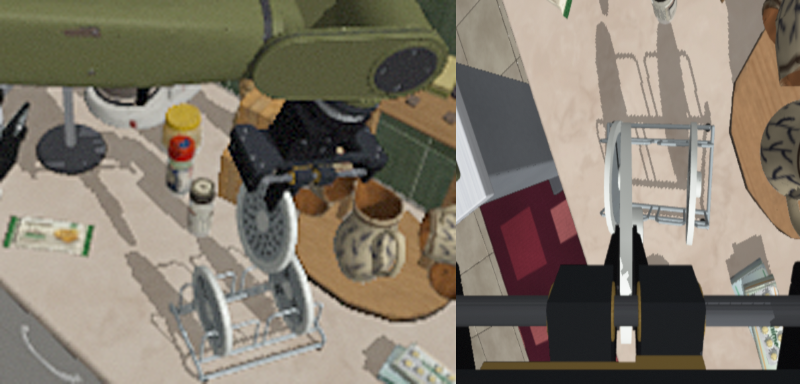

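The disc is held clear of the rack, aligned with the pads, and the other two discs are still in place. Next: the disc's centre in the tool frame, and the move to the target.

```bash
cat > disc.py <<'E'
from h import *
def centre(f,s):
    R=np.array(s['orientation']);p=np.array(s['tool_pos']);q=(cloud(f).reshape(-1,3)-p)@R
    q=q[np.isfinite(q[:,0])];m=(abs(q[:,2])<.009)&(q[:,0]>.0)&(q[:,0]<.13)&(abs(q[:,1])<.1);q=q[m]
    (a,b),r=cv2.minEnclosingCircle(q[:,:2].astype(np.float32))
    return a,b,r,len(q),q[:,2].mean(),q[:,0].max(),q[:,1].min(),q[:,1].max()
def goal(s,c):
    L=np.array([.4445,.082,.239]);c15,s15=np.cos(np.radians(15)),np.sin(np.radians(15))
    d=np.array([.349*c15,-.937*c15,-s15]);R=np.array(s['orientation']);p=np.array(s['tool_pos'])
    C=p+R@c; T=L+.15*d; yl=np.array([-.937,-.349,0]);zl=np.cross(-d,yl)
    e=C-L
    print('C',C.round(4),'lens xyz',(-(e@d)).round(4),(e@yl).round(4),(e@zl).round(4),'axis err deg',np.degrees(np.arccos(R[:,2]@d)).round(2))
    t=d-(d@R[:,0])*R[:,0]; print('turn about tool x rad',np.arctan2(t@R[:,1]*-1,t@R[:,2]).round(3)); print('target',T.round(4),'shift world',(T-C).round(4),'tool cm',((T-C)@R*100).round(2))
E
python3 - <<'E'
from disc import *
s=arm.state()
for n in('scene','top'):
    print(n,np.round(centre(grab(n),s),4))
goal(s,np.array([.03,0,0]))
E
```

```text
scene [ 3.41e-02 -7.10e-03  6.65e-02  5.51e+02 -3.10e-03  9.70e-02 -7.04e-02
  5.91e-02]
top [ 3.29e-02 -7.20e-03  6.42e-02  4.07e+02 -9.00e-04  9.69e-02 -6.86e-02
  5.58e-02]
C [ 0.5405 -0.2896  0.2512] lens xyz -0.3656 0.0397 0.1105 axis err deg 42.56
turn about tool x rad 0.743
target [ 0.4951 -0.0538  0.2002] shift world [-0.0455  0.2359 -0.051 ] tool cm [ 10.73  18.08 -12.68]
```

```bash
python3 -m pendant '[[0,0,0,0.15,-1],[0,0,0,0.15,-1],[0,0,0,0.15,-1],[0,0,0,0.15,-1],[0,0,0,0.1,-1],[0,0,0,0.05,-1],[0,0,0,0,-1]]'; python3 - <<'E'
from disc import *
s=arm.state();goal(s,np.array([.0333,-.007,0]));print(s['width'])
E
```

```text
t: 13.55
tool_pos: [0.5425, -0.2939, 0.2704]
orientation: [[-0.169, 0.938, 0.304], [0.226, 0.337, -0.914], [-0.959, -0.086, -0.269]]
wrist_force: [0.4, 0.6, -1.2]
width: 0.008
C [ 0.5303 -0.2887  0.239 ] lens xyz -0.3645 0.0489 0.0977 axis err deg 2.2
turn about tool x rad -0.033
target [ 0.4951 -0.0538  0.2002] shift world [-0.0353  0.235  -0.0389] tool cm [  9.63   4.95 -21.5 ]
0.00795066012115238
```

```bash
python3 -m pendant '[[0.5,0.2,-1,0,-1],[0.9,0.5,-2,0,-1],[0.9,0.5,-2,0,-1],[0.9,0.5,-2,0,-1],[0.9,0.5,-2,0,-1],[0.9,0.5,-2,0,-1],[0.9,0.5,-2,0,-1],[0.9,0.5,-2,0,-1],[0.4,0.2,-1,0,-1],[0,0,0,0,-1]]'; python3 - <<'E'
from disc import *
s=arm.state();goal(s,np.array([.0333,-.007,0]));print(s['width'],s['joint_positions'].round(1))
E
```

```text
t: 14.8
tool_pos: [0.5154, -0.1054, 0.2381]
orientation: [[-0.171, 0.936, 0.308], [0.227, 0.341, -0.912], [-0.959, -0.086, -0.271]]
wrist_force: [-0.0, 0.1, -1.1]
width: 0.008
C [ 0.5031 -0.1002  0.2067] lens xyz -0.193 0.0087 0.0183 axis err deg 2.05
turn about tool x rad -0.029
target [ 0.4951 -0.0538  0.2002] shift world [-0.0081  0.0465 -0.0066] tool cm [ 1.82  0.89 -4.31]
0.007978637875024954 [-22.1  -0.7 101.6   8.4  93.3  48. ]
```

```bash
python3 -m pendant '[[0.4,0.2,-0.9,-0.02,-1],[0.4,0.2,-0.9,0,-1],[0.4,0.2,-0.9,0,-1],[0.4,0.2,-0.9,0,-1],[0.1,0.1,-0.3,0,-1],[0,0,0,0,-1],[0,0,0,0,-1]]'; python3 - <<'E'
from disc import *
s=arm.state();sc=grab('scene');tp=grab('top');w=grab('wrist')
for f in(sc,tp):print(np.round(centre(f,s),4))
goal(s,np.array([.0333,-.007,0]));print(s['width'],s['wrist_force'])
o=np.array([-.937,-.349,0]);xl=np.array([-.349,.937,0]);post=np.array([.607,.167,0])
for n,f in(('scene',sc),('top',tp),('wrist',w)):
    P=cloud(f);q=P-post;a=q@o;b=q@xl;z=P[...,2];I=f['pixels']
    m=(a>.1)&(a<.3)&(abs(b)<.06)&(z>.1)&(z<.272)&(I.max(-1)<110)
    if m.sum()>20:
        k=m&(z>.23)&(z<.248);print(n,m.sum(),'r',np.percentile(a[m],[2,98]),'lat@lens',np.percentile(b[k],[2,50,98]) if k.any() else 0,'zmax',z[m].max())
    k=(a>.05)&(a<.15)&(abs(b)<.03)&(z>.275)&(z<.304)
    if k.sum()>20: L=cv2.fitLine(P[k][:,:2].astype(np.float32),cv2.DIST_HUBER,0,.01,.01).ravel();print(n,'bar',k.sum(),180+np.degrees(np.arctan(L[1]/L[0])))
a=cv2.resize(sc['pixels'][90:260,150:350,::-1],(452,384),interpolation=cv2.INTER_CUBIC);b=cv2.resize(w['pixels'][:,:,::-1],(344,384))
cv2.imwrite('pics/k.png',np.hstack([a,b]))
E
```

```text
t: 15.68
tool_pos: [0.5083, -0.0614, 0.2314]
orientation: [[-0.17, 0.93, 0.326], [0.226, 0.359, -0.905], [-0.959, -0.08, -0.272]]
wrist_force: [0.5, 0.4, -0.6]
width: 0.0077
[ 3.06e-02 -8.80e-03  6.26e-02  9.20e+01  3.90e-03  9.26e-02 -7.05e-02
  5.16e-02]
[ 4.44e-02 -3.81e-02  5.03e-02  8.80e+01 -6.00e-04  8.78e-02 -6.88e-02
 -1.18e-02]
C [ 0.4961 -0.0563  0.2001] lens xyz -0.1527 -0.0001 0.0006 axis err deg 1.27
turn about tool x rad -0.009
target [ 0.4951 -0.0538  0.2002] shift world [-0.001   0.0026  0.0001] tool cm [ 0.06 -0.01 -0.27]
0.007681434395929965 [ 0.46572457  0.39374707 -0.64694618]
scene 268 r [0.1620425  0.23726429] lat@lens [-0.03126712 -0.0261175  -0.019587  ] zmax 0.26398948335493033
scene bar 61 198.17885
top bar 67 199.08977
wrist 10329 r [0.15133425 0.22691562] lat@lens [-0.03021981 -0.02634296 -0.02178487] zmax 0.259753974616167
```

View pics/k.png

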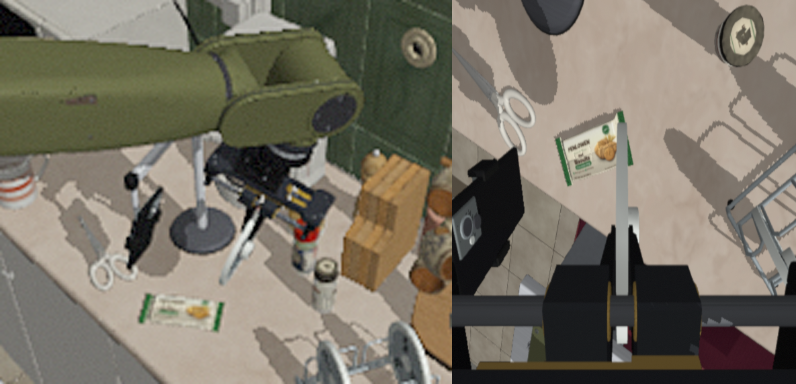

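The scene shows the disc edge-on in front of the phone, clear of it. In the wrist view the phone's lens cluster sits at about (467,228). I'll check the lens point directly, and fit the bar angle the same way as in the earlier at-stop frame.

```bash
python3 - <<'E'
from disc import *
s=arm.state();w=grab('wrist');P=cloud(w);sc=cloud(grab('scene'))
for v in(215,228,240): print([P[v,u].round(3).tolist() for u in(12,22,32)])
post=np.array([.607,.167,0]);o=np.array([-.937,-.349,0]);xl=np.array([-.349,.937,0])
for n,Q in(('stop',np.load('pics/es.npz')['P']),('now',sc)):
    q=Q-post;a=q@o;b=q@xl;z=Q[...,2];k=(a>.05)&(a<.15)&(abs(b)<.03)&(z>.275)&(z<.304)
    L=cv2.fitLine(Q[k][:,:2].astype(np.float32),cv2.DIST_HUBER,0,.01,.01).ravel();print(n,k.sum(),180+np.degrees(np.arctan(L[1]/L[0])),Q[k].mean(0))
cv2.imwrite('pics/l.png',cv2.resize(w['pixels'][150:330,0:110,::-1],None,fx=3,fy=3,interpolation=cv2.INTER_CUBIC))
E
```

```text
[[0.461, 0.082, 0.243], [0.458, 0.081, 0.236], [0.452, 0.083, 0.227]]
[[0.455, 0.078, 0.247], [0.451, 0.078, 0.24], [0.444, 0.08, 0.229]]
[[0.448, 0.076, 0.248], [0.443, 0.076, 0.241], [0.439, 0.075, 0.234]]
stop 119 198.022 [0.5136983  0.12972907 0.29400221]
now 61 199.48184 [0.49117713 0.12073253 0.29243591]
```

View pics/l.png

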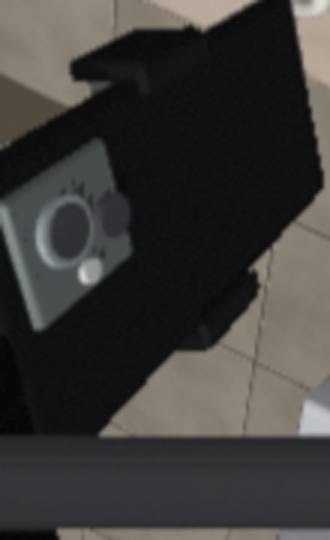

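```bash
python3 -c "
from rig import arm
print(arm.state()['width']);print(arm.sign_off())"
```

```text
0.007838338360056343
the job is handed in; nothing more can be done
None
```

I swung the phone arm to its stop, then lifted the grating disc out of the rack's middle slot. I handed the job in at about 16 s with the disc held in front of the lens, toothed side to the phone.

**Last checks**
- **Disc position:** by calculation the disc's centre was about 150 mm in front of the lens and within about 1 mm sideways and in height. Its axis was 1.3° off the line of sight. The grip read 7.8 mm wide and the wrist force was near zero.
- **Lens position:** seen directly in the wrist camera, the lens was about 8 mm from my calculated point. That puts the disc at about 147 mm and about 5 mm sideways, still well within tolerance.
- **Phone arm:** the bar measured 199.5°, against 198–200.4° when it was at the stop, so it did not move back.
- **Surroundings:** in the pictures the disc was clear of the phone and stand. The other two discs and the bystanders I could see were in place; I did not measure them one by one.

**What disagreed or went unplanned**
- **Stop angle:** I expected the stop near 232°. The arm met a hard block at about 200° (up to 63 N at the wrist), which fits a stand yaw of about 0. I took that as the stop; the joint value itself could not be read.
- **Tilted tool:** that push tilted the tool about 15°. This matched the phone's downward tilt, so I kept it for the grasp. The disc was gripped slightly wedged at first and straightened in the pads as it came out of the rack.
- **Last disc fits:** the final scene view fitted the disc's centre within about 3 mm of the value I used. In the top view the disc was mostly hidden, so that fit did not agree and I ignored it.

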